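# Hook a tote forward out of a deep cubby

## Robot

A 6-joint arm with a two-finger parallel gripper is mounted at the origin on a cart in front of the work surface, level with it; the furniture and walls round the work are solid. World frame = base frame: x ahead of the robot, y to its left, z up, the work surface at z = 0. Lengths are in m, angles in rad, forces in N, time in s.
With the tool pointing down it reaches from about 0.275 to 0.725 m from the base axis. Payload 5.6 kg.
Tool frame: the origin (TCP) lies at the very end of the fingers, on their centre line; the grasp point (between the pads) lies 19 mm behind it; z points along the fingers, y is the direction in which the jaws open and shut (so a half turn about z gives the same grasp; the last joint's range is limited). The gripper opens to 85 mm and grips with 20 to 120 N. Pads are 22 mm wide; open, the fingers measure 114 mm over their backs; the gripper's body (76 mm by 85 mm) begins 54 mm behind the grasp point. The pads swing forward as they close: fully open they stand 13 mm farther back than shut.
Start: joints at [-0.841, 0.255, 0.108, 0, -1.424, -0.285], TCP at [0.237, -0.496, 0.231] pointing down, gripper open.
Joint ranges: [-2.95, 2.95], [-1.21, 1.97], [-1.09, 1.5], [-2.87, 1.71], [-2.94, -0.07], [-3.05, 3.05]. Speed limits (rad/s): [2.57, 2.57, 3.14, 3.14, 3.14, 3.14].

## Interface

Orientations are given as a unit quaternion [x, y, z, w].
In Python, from cell import * gives the robot as it stands. The module is installed in compiled form; this text tells all that it offers. Calls block until the motion is done:
- move_ptp(position, orientation): joint-space move of the TCP to a pose.
- movel(position, max_speed=0.15, orientation=None): straight line of the TCP; orientation=None keeps the orientation; max_speed is the mean speed in m/s.
- goto_joints(angles): joint-space move.
- open_gripper() and grab(force=None): open the fingers fully, or close them until they stop; force is the grip in N (None keeps the last).
- dwell(seconds).
- solve_ik(position, orientation): joint angles nearest the present ones, or None.
- grab_frame(name): name is "scene" or "top"; returns the picture (400x640x3 uint8, red, green, blue); there is no depth.
- camera_model(name): a dict with "fx", "fy", "cx", "cy" (pixels), "rvec" (rotation vector, rad) and "tvec" (3), from world to camera coordinates, as OpenCV has them. Camera axes: x right, y down, z forward; pixel columns grow to the right and rows downward; lengths in m; the calibration is good to about 2 mm. A picture is of the moment at which its call begins. camera_model takes no time and is no camera call.
A pose or a line that the arm cannot do raises MotionError and nothing moves.
- sign_off(): hands the job in, once; it reports no verdict.
Readings, each from a call of its own:
- current_time(): time.
- current_joint_positions(): joint angles.
- current_dq(): joint speeds.
- current_effort(): joint torques, N m.
- current_tcp_pos(): TCP position.
- current_tool_rot(): TCP orientation.
- current_ft_force(): force on the tool from outside, world axes, zero at the start.
- current_wrist_torque(): the same for the moment, N m.
- current_grip_width(): opening from 0.0 (shut) to 1.0 (fully open).
Only numpy, scipy, OpenCV 4.12 (cv2) and the standard library are available. Lean on these libraries where they do the work, as an engineer would, in place of code of your own. Each camera call takes 0.05 s, during which the arm holds its last target.

## Task

The small blue tote with the dropper bottle stands too deep in the low clear-roofed bench cubby to be reached by hand. Take the orange-handled pull hook from its rest, get its prong over the tote's front lip and draw the tote forward until about 5 cm of it stands out of the cubby, keeping the bottle standing upright in it and without touching the tote with the gripper; then put the hook back in its rest as it was, and leave the other things alone.

Things in the scene. Friction and masses are not known exactly. Their poses are not given: they have to be found in the camera images.
- cubby: Fixed open-fronted cubby: grey sides, clear roof and back; no floor, the tote stands on the worktop. Origin: middle of its front edge, at the worktop. x points into it, z up. Inside 210 mm wide (y -105 to 105), 212 deep (x 0 to 212); roof underside 117 mm, top 127 mm above the worktop; side panels 12 mm thick. A tape roll is fixed on a rear corner of the roof.
- tote: Loose blue open-topped tote, 132 (x) by 162 (y) mm over the rim, 60 high, 0.25 to 0.5 kg. Origin: middle of its underside; x to its rear (into the cubby), z up. Walls and floor 4 mm thick, outer walls at x +-60, y +-75; a rim 6 mm wide and high runs round the outside of the top. Starts with the lip's front face 35 to 60 mm inside the cubby.
- tote_lip (a point): Middle of the tote's front lip, inner top edge (tote x -56, y 0, z 60 mm); the lip reaches 10 mm forward from here. Axes as the tote's. The gap from lip to cubby roof is 57 mm; the hook held upright needs 61 mm (top of rod to prong end) and does not pass; rolled 38 degrees about its rod it needs 50 mm.
- oil_dropper: Loose brown dropper bottle, 33 mm diameter, 102 mm tall, about 70 g, easily tipped; stands free on the tote's floor in its rear half (its centre 5 to 25 mm behind the tote's middle). Origin: middle of its underside, z along its axis.
- hook_grip (a point): Middle of the loose pull hook's orange handle, where to grip it (near its centre of mass). Handle: bar 110 mm long (x), 16 wide (y), 24 high (z). x points along handle and rod to the prong; z is up as it lies in its rest. 0.14 kg. A 6 mm steel rod on the same axis runs on to x = 145 mm, where a 6 mm prong turns down (-z), ending 58 mm below the rod's axis.
- hook_tip (a point): Lower end of the hook's prong: at x = 145, y = 0, z = -58 mm from the handle's middle; axes as hook_grip's.
- hook_rest: Fixed grey rest for the hook: base plate 185 x 70 x 8 mm with two flared open-topped forks. Origin: at the worktop below the seated handle's middle; x along the seated hook to the prong. Rear fork (x -43 mm, gap 24) bears the handle, front fork (x 95, gap 14) the rod; they end 105 mm above the worktop. The hook lifts straight up and is laid in straight down.
- rest_seat (a point): Where the handle's middle (hook_grip) lies when the hook is seated: 85 mm above the worktop, axes as the seated hook's.
- wash_bottle: Bystander: white squeeze bottle with a bent spout, 178 mm tall; leave alone. Origin: middle of its underside.
- v_block_2: Bystander: the loose steel V-block nearer the hook rest, 45 x 50 x 40 mm; leave alone. Origin: middle of its underside.

How it is judged:
On the way, in this order (a step that is already met when the one before it is completed fails the run):
1. the hook is lifted out of its rest (z of hook_grip in the frame of hook_rest above 0.105 m), for 0.1 s.
2. the prong is behind the tote's front lip, its end at least 8 mm below the lip's top (x of hook_tip in the frame of tote between -0.057 and 0 m and y of hook_tip in the frame of tote between -0.07 and 0.07 m and z of hook_tip in the frame of tote below 0.052 m and x of tote_lip in the frame of cubby above 0.02 m), for 0.1 s.
3. the tote is drawn out by the hook: the prong pulls on it while its lip is out in front of the cubby (x of tote_lip in the frame of cubby below -0.01 m and contact force between pull_hook and tote above 0.2 N).
At the end, for the whole second after the job is handed in: Tote flat on the worktop, its lip 30 to 80 mm out of the cubby, within 50 mm of the cubby's middle, turned < 20 degrees; bottle upright (0.1 rad) on the tote's floor; hook in its rest: handle within 18 mm of its seat, along it within 0.12 rad, upright within 0.2 rad; tote and bottle at rest (x of tote_lip in the frame of cubby between -0.07 and -0.02 m and y of tote_lip in the frame of cubby between -0.05 and 0.05 m and angle between the x axis of tote and the x axis of cubby, either way round below 0.35 rad and angle between tote's own z axis and vertical below 0.05 rad and height (world z) of tote below 0.006 m and angle between oil_dropper's own z axis and vertical below 0.1 rad and z of oil_dropper in the frame of tote below 0.012 m and horizontal distance between oil_dropper and tote below 0.085 m and distance between hook_grip and rest_seat below 0.018 m and angle between the x axis of hook_grip and the x axis of rest_seat, either way round below 0.12 rad and angle between hook_grip's own z axis and vertical below 0.2 rad and linear speed of each of tote, oil_dropper below 0.02 m/s); the robot touches nothing.
It fails at once if the dropper bottle is tipped (more than 0.3 rad) (angle between oil_dropper's own z axis and vertical above 0.3 rad).
It fails at once if the gripper or arm touches the tote (contact force between any of the fingers, the arm and tote above 0.5 N).
It fails at once if the gripper or arm touches the dropper bottle (contact force between any of the fingers, the arm and oil_dropper above 0.5 N).
It fails at once if the wash bottle or the listed V-block is moved more than 30 mm (distance of any of wash_bottle, v_block_2 from where it was at the start of the episode above 0.03 m).
It also fails if it takes over 54 s, if anything falls off the work surface, if the arm or the gripper's body presses on something with over 40 N, if the wrist force passes 120 N, or if a joint passes its speed limit or range.

## Working session

There is one attempt and no reset: what is moved stays moved. The work goes in short steps, each a Python script; the robot and the scene stay as the last script left them, time stands still between calls to the robot, and variables do not carry over. Pictures are saved under pics/ and viewed, and the job is handed in when it is done.

```bash
mkdir -p pics; ls
python3 - <<'E'
from cell import *
import cv2
for n in ("scene","top"):
    im=grab_frame(n); cv2.imwrite(f"pics/{n}0.png",im[...,::-1]); print(n,camera_model(n))
print(current_time(),current_tcp_pos(),current_tool_rot(),current_ft_force())
E
```

```text
pics
scene {'fx': 376.38136380044824, 'fy': 376.38136380044824, 'cx': 317.5947963554954, 'cy': 206.21588085473059, 'rvec': array([ 2.66551574,  0.13408671, -0.03243712]), 'tvec': array([-0.54765985,  0.22376637,  1.07145086])}
top {'fx': 378.6467453009001, 'fy': 378.6467453009001, 'cx': 318.84153796230834, 'cy': 199.4047696432844, 'rvec': array([ 2.13492141, -2.18394635,  0.15180983]), 'tvec': array([0.2377059 , 0.49151135, 0.96951376])}
0.1 [ 0.23648378 -0.4960635   0.23046799] [-2.20521692e-01  9.75381667e-01  8.50563146e-04 -2.51176967e-04] [0.38641418 0.00118365 0.03296653]
```

View pics/scene0.png

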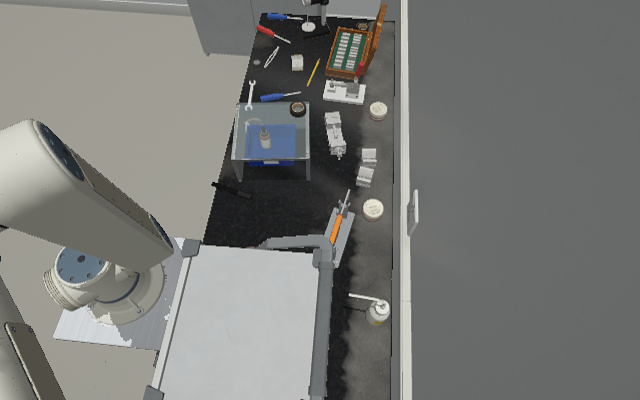

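View pics/top0.png

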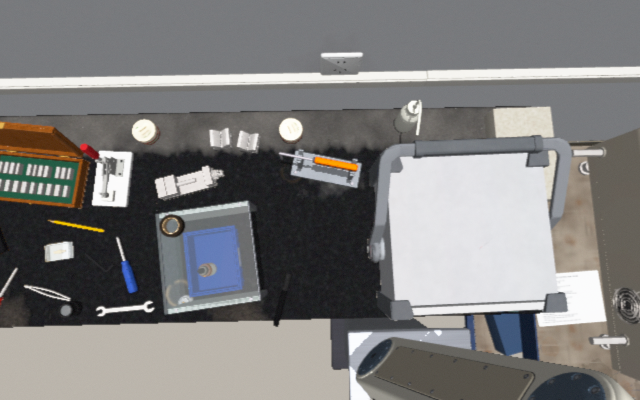

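```bash
cat > h.py <<'E'
import numpy as np, cv2, json
from scipy.spatial.transform import Rotation as R
def cam(name):
    from cell import camera_model
    return camera_model(name)
def proj(m,P):
    K=np.array([[m['fx'],0,m['cx']],[0,m['fy'],m['cy']],[0,0,1]])
    return cv2.projectPoints(np.atleast_2d(np.float64(P)),m['rvec'],m['tvec'],K,None)[0][:,0]
def ray(m,u,v):
    Rm=R.from_rotvec(m['rvec']).as_matrix(); o=-Rm.T@m['tvec']
    d=Rm.T@np.array([(u-m['cx'])/m['fx'],(v-m['cy'])/m['fy'],1.]); return o,d/np.linalg.norm(d)
def onz(m,u,v,z):
    o,d=ray(m,u,v); return o+d*(z-o[2])/d[2]
def tri(m1,p1,m2,p2):
    o1,d1=ray(m1,*p1);o2,d2=ray(m2,*p2)
    t=np.linalg.lstsq(np.stack([d1,-d2],1),o2-o1,rcond=None)[0]
    a=o1+t[0]*d1;b=o2+t[1]*d2
    return (a+b)/2,np.linalg.norm(a-b)
E
python3 - <<'E'
from h import *
ms,mt=cam("scene"),cam("top")
np.set_printoptions(precision=3,suppress=True)
for m in (ms,mt): print(ray(m,320,200))
for P in [(0,0,0),(.5,0,0),(.5,.3,0),(.5,-.3,0)]: print(P,proj(ms,P),proj(mt,P))
s=cv2.imread("pics/scene0.png");t=cv2.imread("pics/top0.png")
cv2.imwrite("pics/s_cub.png",cv2.resize(s[70:215,200:400],None,fx=4,fy=4,interpolation=cv2.INTER_CUBIC))
cv2.imwrite("pics/t_cub.png",cv2.resize(t[120:320,145:375],None,fx=3,fy=3,interpolation=cv2.INTER_CUBIC)[:600])
cv2.imwrite("pics/s_hk.png",cv2.resize(s[140:280,280:400],None,fx=4,fy=4,interpolation=cv2.INTER_CUBIC))
cv2.imwrite("pics/t_hk.png",cv2.resize(t[110:210,240:380],None,fx=5,fy=5,interpolation=cv2.INTER_CUBIC))
E
```

```text
(array([ 0.574, -0.233,  1.056]), array([-0.041,  0.469, -0.882]))
(array([0.368, 0.239, 1.023]), array([ 0.127, -0.015, -0.992]))
(0, 0, 0) [[125.212 284.821]] [[411.678 391.366]]
(0.5, 0, 0) [[299.581 302.567]] [[401.622 197.875]]
(0.5, 0.3, 0) [[311.217 207.082]] [[291.698 200.283]]
(0.5, -0.3, 0) [[284.476 426.516]] [[510.757 195.483]]
```

View pics/s_cub.png

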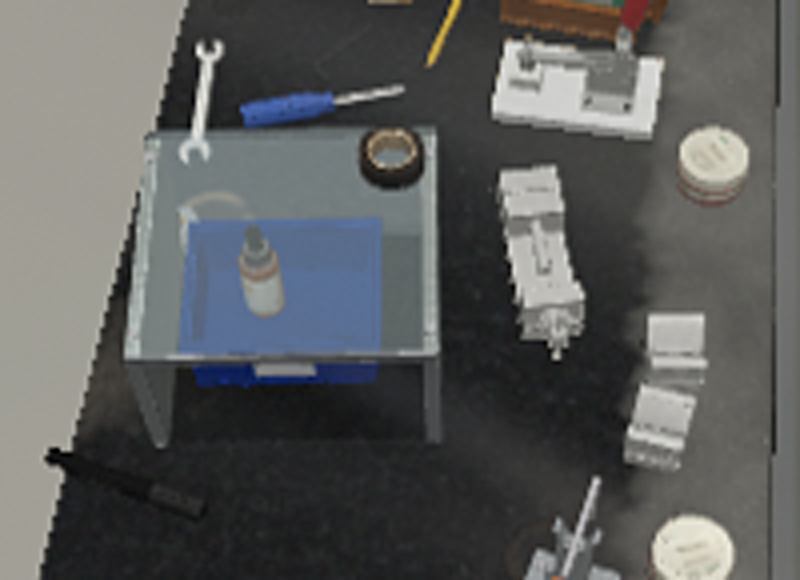

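View pics/t_cub.png

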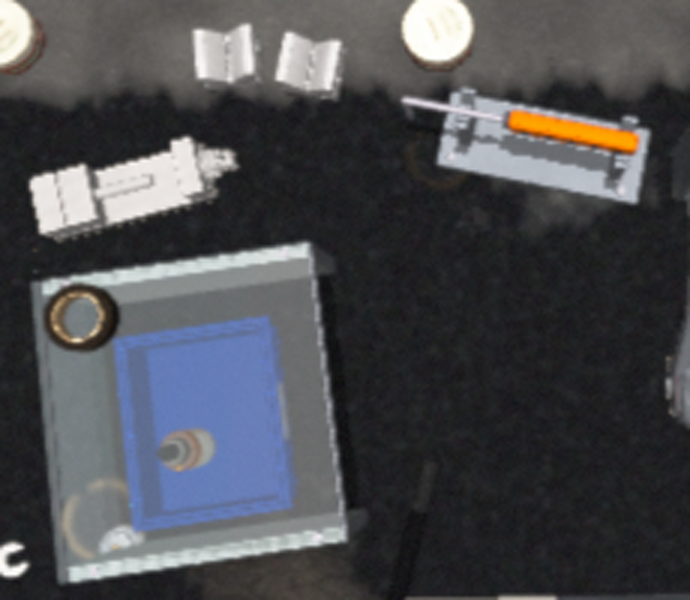

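View pics/s_hk.png

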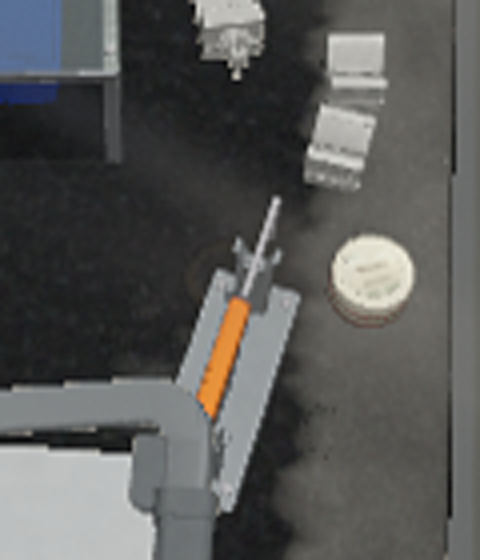

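View pics/t_hk.png

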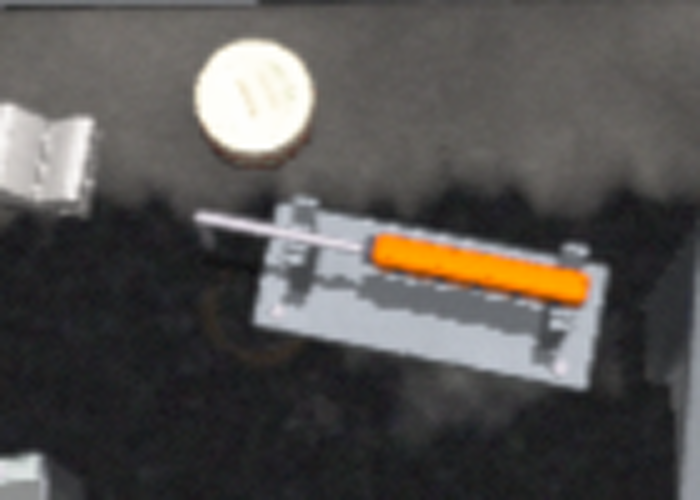

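Run:
```python
from h import *
np.set_printoptions(precision=4,suppress=True)
ms,mt=cam("scene"),cam("top")
T=lambda a,b:(145+a/3-.33,120+b/3-.33)
S=lambda a,b:(200+a/4-.4,70+b/4-.4)
c=[onz(mt,*T(*p),.127) for p in [(308,243),(345,540),(62,580),(35,283)]]
print("cubby top corners FR FL(lowx) BL BR\n",np.array(c)[:,:2]); 
for a in range(4): print(np.linalg.norm(c[a]-c[(a+1)%4]))
cs=[onz(ms,*S(*p),.127) for p in [(440,356),(125,356),(147,132),(437,128)]]
print("scene\n",np.array(cs)[:,:2])
s=cv2.imread("pics/scene0.png");t=cv2.imread("pics/top0.png")
ht=cv2.cvtColor(t,cv2.COLOR_BGR2HSV);hs=cv2.cvtColor(s,cv2.COLOR_BGR2HSV)
def rect(h,lo,hi,x0,x1,y0,y1,z,m,n):
    k=np.zeros(h.shape[:2],np.uint8);k[y0:y1,x0:x1]=cv2.inRange(h,lo,hi)[y0:y1,x0:x1]
    k=cv2.morphologyEx(k,cv2.MORPH_OPEN,np.ones((3,3)))
    cc=max(cv2.findContours(k,0,cv2.CHAIN_APPROX_NONE)[0],key=cv2.contourArea)
    w=np.float32([onz(m,*p[0],z)[:2] for p in cc])
    r=cv2.minAreaRect(w*1000);print(n,r,cv2.contourArea(cc));print(cv2.boxPoints(r))
rect(ht,(8,150,120),(22,255,255),240,380,140,190,.097,mt,"hook top")
rect(hs,(8,150,120),(22,255,255),310,360,200,250,.097,ms,"hook scene")
rect(ht,(105,90,60),(125,255,255),170,260,205,310,.060,mt,"tote top")
# rod end
pt=(240+197/5-.4,110+216/5-.4); ps=(280+276/4-.4,140+199/4-.4)
print("rod end",onz(mt,*pt,.088),onz(ms,*ps,.088),tri(mt,pt,ms,ps))
# V blocks, wash
# bottle cap top: top-view crop (165,453); scene crop (253,230)
print("cap",tri(mt,T(166,453),ms,S(253,230)))
# rest base plate corners z=.008
H=lambda a,b:(240+a/5-.4,110+b/5-.4)
b=np.array([onz(mt,*H(*p),.008)[:2] for p in [(285,195),(610,265),(585,390),(252,325)]]);print("base",b,b.mean(0))
```

```text
cubby top corners FR FL(lowx) BL BR
 [[0.485  0.3979]
 [0.2545 0.3693]
 [0.2301 0.5848]
 [0.458  0.6125]]
0.2322226155565696
0.21685758920276468
0.22955514924095316
0.21633436435267955
scene
 [[0.4867 0.3957]
 [0.2545 0.3723]
 [0.2277 0.5878]
 [0.46   0.6154]]
hook top ((577.7763671875, 183.6639404296875), (105.68560791015625, 17.0585880279541), 77.77826690673828) 233.0
[[558.2538 133.8244]
 [574.9258 130.2132]
 [597.299  233.5035]
 [580.627  237.1147]]
hook scene ((580.862060546875, 192.31243896484375), (86.05665588378906, 14.912738800048828), 77.46591186523438) 122.0
[[564.2454 151.9278]
 [578.8027 148.6914]
 [597.4788 232.6971]
 [582.9214 235.9335]]
tote top ((344.97052001953125, 497.728271484375), (160.661865234375, 132.9305419921875), 7.18590784072876) 3310.0
[[256.9565 553.623 ]
 [273.5846 421.7365]
 [432.9846 441.8336]
 [416.3564 573.72  ]]
rod end [0.6103 0.3251 0.088 ] [0.6098 0.3252 0.088 ] (array([0.6099, 0.325 , 0.0886]), np.float64(0.0004485016882288799))
cap (array([0.3232, 0.5139, 0.1063]), np.float64(0.0014601765062215973))
base [[0.6419 0.284 ]
 [0.5988 0.1067]
 [0.5298 0.1229]
 [0.5696 0.3031]] [0.585  0.2042]
```

Run:
```python
from h import *
np.set_printoptions(precision=3,suppress=True)
ms,mt=cam("scene"),cam("top")
for a,b in [((397,305),(190,245)),((396,155),(323,257)),((375,250),(265,243))]: print(tri(mt,a,ms,b))
from cell import *
print(current_joint_positions())
s=cv2.imread("pics/scene0.png");t=cv2.imread("pics/top0.png")
cv2.imwrite("pics/s_box.png",cv2.resize(s[200:400,130:400],None,fx=2.9,fy=2.9,interpolation=cv2.INTER_CUBIC))
cv2.imwrite("pics/t_box.png",cv2.resize(t[90:400,330:640],None,fx=1.9,fy=1.9,interpolation=cv2.INTER_CUBIC))
```

```text
(array([0.241, 0.067, 0.206]), np.float64(0.012178355923571317))
(array([0.56, 0.06, 0.23]), np.float64(0.006780179378967849))
(array([0.381, 0.107, 0.139]), np.float64(0.04154866002108465))
[-0.841  0.256  0.107 -0.    -1.424 -0.285]
```

View pics/s_box.png

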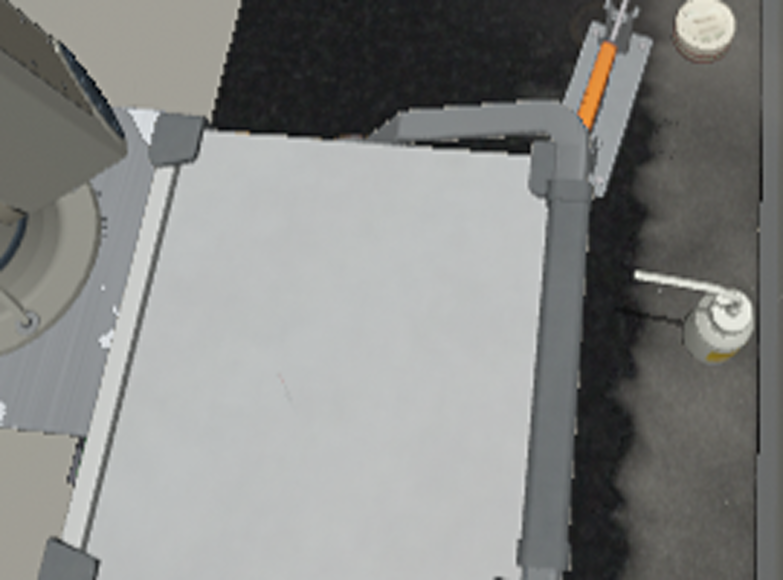

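View pics/t_box.png

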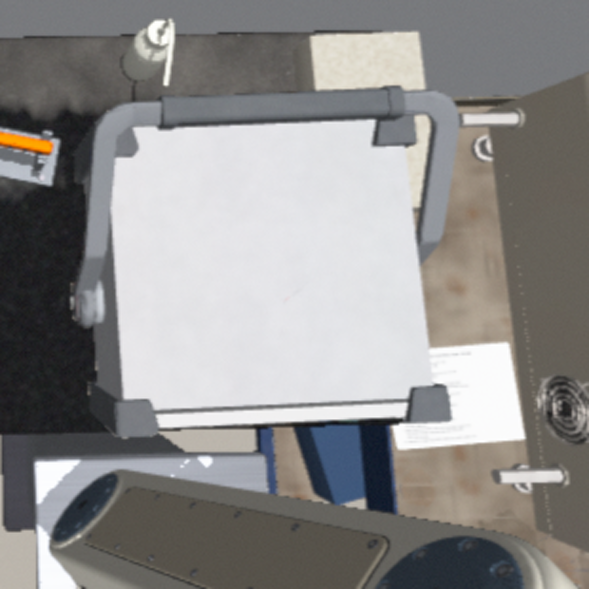

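```bash
cat >> h.py <<'E'
HY=np.deg2rad(77.3); HC=np.array([.5777,.182,.085])   # seat
CO=np.array([.370,.384,0]); CY=np.deg2rad(96.9); TY=np.deg2rad(97.1)
CX=np.array([np.cos(CY),np.sin(CY),0]); CYv=np.array([-np.sin(CY),np.cos(CY),0])
TC=np.array([.345,.4977,0])
TX=np.array([np.cos(TY),np.sin(TY),0]); TYv=np.array([-np.sin(TY),np.cos(TY),0])
def hookR(yaw,roll): return R.from_euler('z',yaw)*R.from_euler('x',roll)
def tool(yaw,roll,flip,hc,off=np.zeros(3)):
    """tool pose s.t. hook (grip frame) origin is hc; tool z=-hook z; tool x= +-hook x"""
    H=hookR(yaw,roll)
    L=R.from_matrix(np.array([[1,0,0],[0,-1,0],[0,0,-1.]]) if not flip else np.array([[-1,0,0],[0,1,0],[0,0,-1.]]))
    Q=H*L
    return np.array(hc)+Q.apply([0,0,.019]), Q.as_quat()
E
python3 - <<'E'
from h import *
from cell import *
np.set_printoptions(precision=3,suppress=True)
ms,mt=cam("scene"),cam("top")
print("handle",tri(mt,(388,148),ms,(330,238)))
start=current_joint_positions()
for flip in (0,1):
    for z in (.085,.2,.3): print("grasp",flip,z,solve_ik(*tool(HY,0,flip,HC+[0,0,z-.085])))
    for sg in (1,-1):
        roll=sg*np.deg2rad(38)
        H=hookR(TY,roll)
        for dx in (-.07,0,.07):
            # tip at tote x -.04, y
            tip=TC+TX*(-.04-.0-dx)+np.array([0,0,.0]); 
            hc=tip-H.apply([.145,0,-.058]); hc[2]=.111
            print("ins",flip,sg,dx,hc,solve_ik(*tool(TY,roll,flip,hc)))
E
```

```text
handle (array([0.568, 0.087, 0.276]), np.float64(0.0027130956379951185))
grasp 0 0.085 [ 0.563  0.46  -0.025  0.    -1.086  2.357]
grasp 0 0.2 [ 0.563  0.383  0.162  0.    -1.349  2.357]
grasp 0 0.3 [ 0.563  0.363  0.384  0.    -1.591  2.357]
ins 0 1 -0.07 [0.395 0.388 0.111] [ 0.795  0.724  0.479 -0.41  -1.851  2.463]
ins 0 1 0 [0.403 0.319 0.111] [ 0.719  0.67   0.359 -0.364 -1.818  2.559]
ins 0 1 0.07 [0.412 0.249 0.111] [ 0.635  0.629  0.263 -0.314 -1.792  2.655]
ins 0 -1 -0.07 [0.324 0.379 0.111] [ 1.401  0.097 -0.983  1.222 -0.678  0.803]
ins 0 -1 0 [0.332 0.31  0.111] None
ins 0 -1 0.07 [0.341 0.24  0.111] None
grasp 1 0.085 [ 0.563  0.46  -0.025  0.    -1.086 -0.785]
grasp 1 0.2 [ 0.563  0.383  0.162  0.    -1.349 -0.785]
grasp 1 0.3 [ 0.563  0.363  0.384  0.    -1.591 -0.785]
ins 1 1 -0.07 [0.395 0.388 0.111] [ 0.795  0.724  0.479 -0.41  -1.851 -0.679]
ins 1 1 0 [0.403 0.319 0.111] [ 0.719  0.67   0.359 -0.364 -1.818 -0.583]
ins 1 1 0.07 [0.412 0.249 0.111] [ 0.635  0.629  0.263 -0.314 -1.792 -0.487]
ins 1 -1 -0.07 [0.324 0.379 0.111] [ 1.401  0.097 -0.983  1.222 -0.678 -2.338]
ins 1 -1 0 [0.332 0.31  0.111] None
ins 1 -1 0.07 [0.341 0.24  0.111] None
```

Run:
```python
from h import *
from cell import *
np.set_printoptions(precision=3,suppress=True)
p=np.array(current_tcp_pos());q=np.array(current_tool_rot())
for z in (.42,.45,.48): print(solve_ik(p+[0,0,z-p[2]],q), solve_ik(*tool(HY,0,1,HC+[0,0,z-.085+.019])))
z=.45
j=solve_ik(p+[0,0,z-p[2]],q)
if j is not None:
    goto_joints(j); print(current_time(),current_tcp_pos())
    j2=solve_ik(*tool(HY,0,1,HC+[0,0,z-.085+.019]))
    goto_joints(j2); print(current_time(),current_tcp_pos(),current_ft_force())
    cv2.imwrite("pics/s1.png",grab_frame("scene")[...,::-1])
```

```text
[-0.841  0.294  0.639 -0.    -1.918 -0.285] [ 0.563  0.434  0.848  0.    -1.985 -0.785]
[-0.841  0.323  0.761 -0.    -2.011 -0.285] [ 0.563  0.477  1.004  0.    -2.097 -0.785]
[-0.841  0.363  0.907 -0.    -2.116 -0.285] [ 0.563  0.551  1.225  0.    -2.245 -0.785]
0.975 [ 0.237 -0.496  0.448]
3.6583 [0.578 0.181 0.45 ] [-0.47  -0.481 -0.5  ]
```

View pics/s1.png

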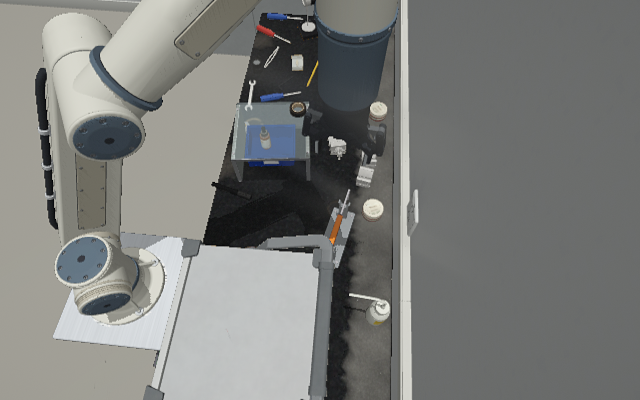

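Run:
```python
from h import *
from cell import *
np.set_printoptions(precision=3,suppress=True)
p,q=tool(HY,0,1,HC)
movel(p+[0,0,.10],.2,q)
print(current_time(),current_ft_force())
movel(p+[0,0,.0],.08,q)
print(current_time(),current_tcp_pos(),current_ft_force())
grab(60); print(current_time(),current_grip_width(),current_ft_force(),current_tcp_pos())
cv2.imwrite("pics/s2.png",grab_frame("scene")[100:300,250:450,::-1].repeat(3,0).repeat(3,1))
cv2.imwrite("pics/t2.png",grab_frame("top")[...,::-1])
```

```text
5.275 [-0.526  1.251  0.729]
6.675 [0.578 0.182 0.067] [-0.912 -0.378  0.016]
7.3167 0.17930364236229618 [-0.51   0.066  1.555] [0.578 0.182 0.066]
```

View pics/s2.png

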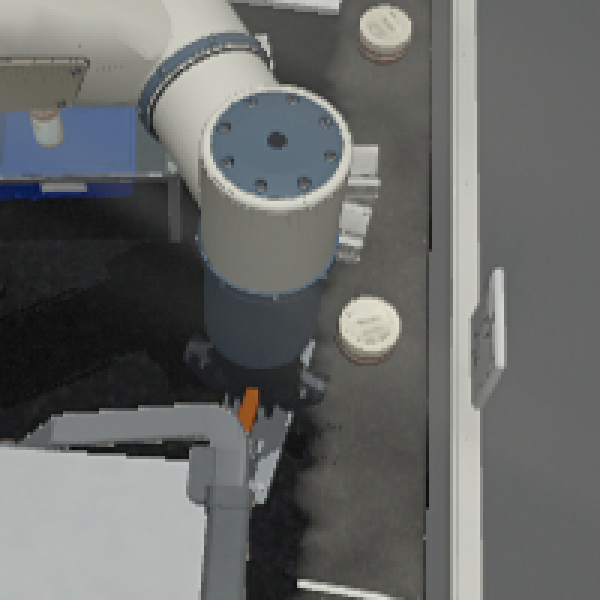

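View pics/t2.png

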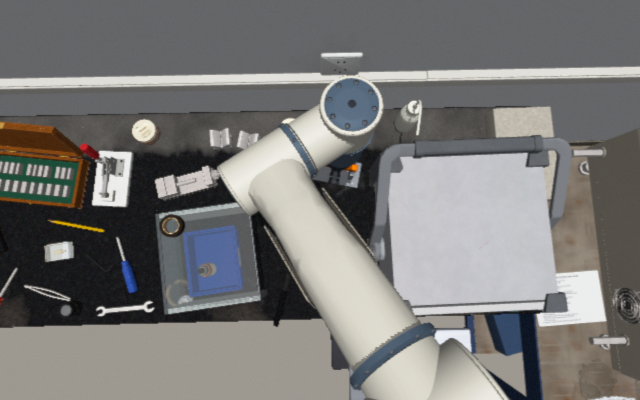

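```bash
cat >> h.py <<'E'
ROLL=np.deg2rad(38)
def ins(tx,z,ty=0.,roll=ROLL,yaw=TY):
    """tool pose with hook tip at tote x=tx,y=ty (initial tote frame), rod axis height z"""
    H=hookR(yaw,roll); tip=TC+TX*tx+TYv*ty
    hc=tip-H.apply([.145,0,-.058]); hc[2]=z
    return tool(yaw,roll,1,hc)
E
python3 - <<'E'
from h import *
from cell import *
np.set_printoptions(precision=3,suppress=True)
p,q=tool(HY,0,1,HC)
movel(p+[0,0,.13],.15,q)
print(current_time(),current_ft_force(),current_grip_width())
pp,qq=ins(-.155,.20)
print(pp,solve_ik(pp,qq))
move_ptp(pp,qq)
print(current_time(),current_tcp_pos(),current_ft_force())
cv2.imwrite("pics/s3.png",grab_frame("scene")[...,::-1])
cv2.imwrite("pics/t3.png",grab_frame("top")[...,::-1])
E
```

```text
8.4333 [-0.317  0.734 -1.313] 0.17754099185213448
[0.406 0.203 0.185] [ 0.575  0.541  0.339 -0.295 -1.966 -0.481]
9.125 [0.407 0.203 0.184] [-0.775 -0.309 -1.136]
```

View pics/s3.png

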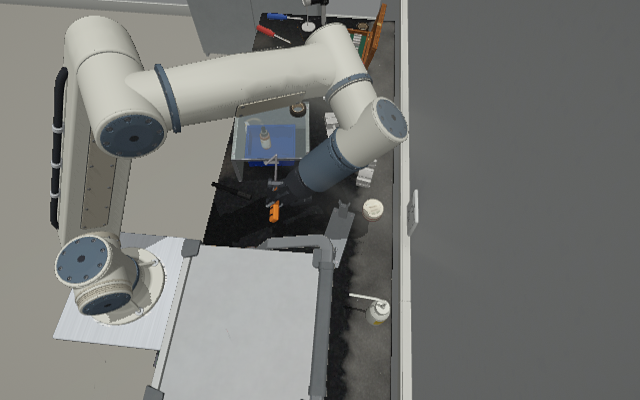

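View pics/t3.png

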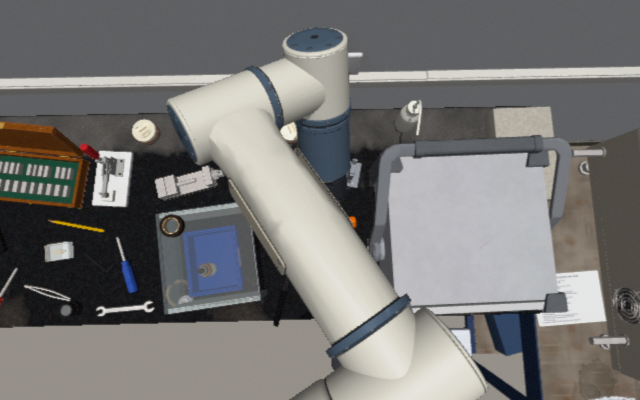

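Run:
```python
from h import *
from cell import *
np.set_printoptions(precision=3,suppress=True)
pp,qq=ins(-.155,.111)
movel(pp,.12,qq); dwell(.1)
print(current_time(),current_tcp_pos(),current_ft_force(),pp)
p=np.array(current_tcp_pos());Q=R.from_quat(current_tool_rot())
L=R.from_matrix(np.array([[-1,0,0],[0,1,0],[0,0,-1.]])); H=Q*L.inv(); hc=p-Q.apply([0,0,.019])
P=hc+H.apply([[.145,0,0],[.148,0,.0],[.145,0,-.058],[.055,0,0],[-.055,0,0]])
print(P); u=proj(cam("scene"),P);print(u)
im=grab_frame("scene")[...,::-1]
x0,y0=230,120;c=im[y0:y0+120,x0:x0+120].repeat(5,0).repeat(5,1).copy()
cv2.imwrite("pics/s4raw.png",c)
for a in u: cv2.circle(c,(int((a[0]-x0+.5)*5),int((a[1]-y0+.5)*5)),4,(0,255,0),1)
cv2.imwrite("pics/s4.png",c)
```

```text
10.2167 [0.406 0.203 0.097] [-0.357  0.129 -1.373] [0.406 0.203 0.096]
[[0.4   0.349 0.112]
 [0.4   0.352 0.112]
 [0.365 0.344 0.066]
 [0.411 0.259 0.112]
 [0.425 0.15  0.112]]
[[278.788 172.283]
 [278.811 171.421]
 [268.515 180.522]
 [278.046 199.155]
 [277.058 234.927]]
```

View pics/s4.png

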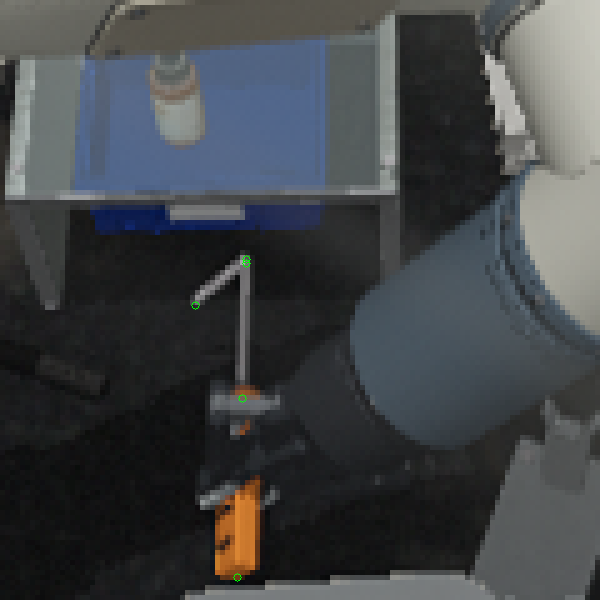

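Run:
```python
from h import *
from cell import *
np.set_printoptions(precision=3,suppress=True)
for tx in (-.10,-.075,-.055,-.036):
    pp,qq=ins(tx,.1103)
    movel(pp,.06,qq); print(tx,current_time(),current_tcp_pos(),pp,current_ft_force(),current_wrist_torque())
im=grab_frame("scene")[...,::-1]
x0,y0=230,100;c=cv2.resize(im[y0:y0+120,x0:x0+120],None,fx=5,fy=5,interpolation=cv2.INTER_CUBIC)
cv2.imwrite("pics/s5.png",c)
```

```text
-0.1 11.3333 [0.399 0.257 0.095] [0.399 0.258 0.095] [ 0.688 -0.913 -1.222] [ 0.269 -2.14   0.029]
-0.075 11.9 [0.396 0.283 0.095] [0.396 0.282 0.095] [-0.316 -0.594 -1.601] [ 0.254 -2.078  0.022]
-0.055 12.3833 [0.393 0.302 0.095] [0.394 0.302 0.095] [ 0.273 -0.543 -1.213] [ 0.259 -2.097  0.008]
-0.036 12.85 [0.391 0.321 0.095] [0.391 0.321 0.095] [ 0.336  0.748 -1.47 ] [ 0.218 -2.108 -0.01 ]
```

View pics/s5.png

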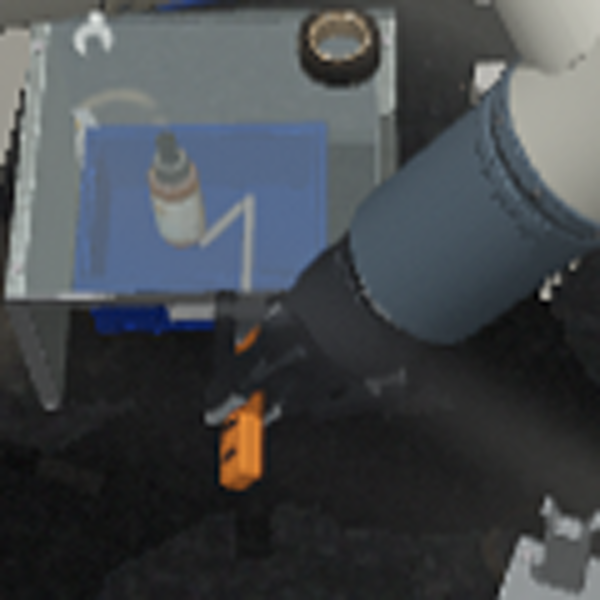

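Run:
```python
from h import *
from cell import *
np.set_printoptions(precision=3,suppress=True)
pp,qq=ins(-.036,.085)
movel(pp,.05,qq); dwell(.15); print(current_time(),current_tcp_pos(),pp,current_ft_force())
for tx in (-.052,-.075):
    pp,qq=ins(tx,.085)
    movel(pp,.03,qq); print(tx,current_time(),current_tcp_pos(),current_ft_force())
for i,n in enumerate(("scene","top")):
    cv2.imwrite(f"pics/{n}6.png",grab_frame(n)[...,::-1])
im=cv2.imread("pics/scene6.png")
x0,y0=220,90;cv2.imwrite("pics/s6.png",cv2.resize(im[y0:y0+120,x0:x0+140],None,fx=5,fy=5,interpolation=cv2.INTER_CUBIC))
```

```text
13.7083 [0.391 0.321 0.07 ] [0.391 0.321 0.07 ] [-0.733 -0.293 -1.465]
-0.052 14.3917 [0.393 0.305 0.07 ] [-0.383  0.775 -1.487]
-0.075 15.3083 [0.396 0.282 0.07 ] [-0.412  0.879 -1.638]
```

View pics/s6.png

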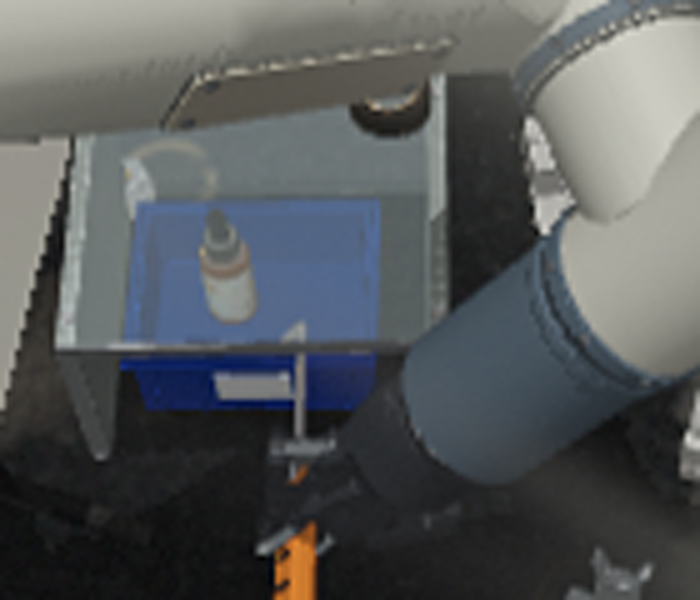

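Run:
```python
from h import *
from cell import *
np.set_printoptions(precision=3,suppress=True)
for tx in (-.12,-.162):
    pp,qq=ins(tx,.085)
    movel(pp,.05,qq); print(tx,current_time(),current_tcp_pos(),current_ft_force())
dwell(.2)
cv2.imwrite("pics/scene7.png",grab_frame("scene")[...,::-1])
cv2.imwrite("pics/top7.png",grab_frame("top")[...,::-1])
im=cv2.imread("pics/scene7.png")
x0,y0=220,100;cv2.imwrite("pics/s7.png",cv2.resize(im[y0:y0+140,x0:x0+140],None,fx=4,fy=4,interpolation=cv2.INTER_CUBIC))
```

```text
-0.12 16.4583 [0.402 0.237 0.07 ] [ 0.047  0.388 -0.495]
-0.162 17.45 [0.407 0.196 0.07 ] [-0.276 -0.431 -0.963]
```

View pics/s7.png

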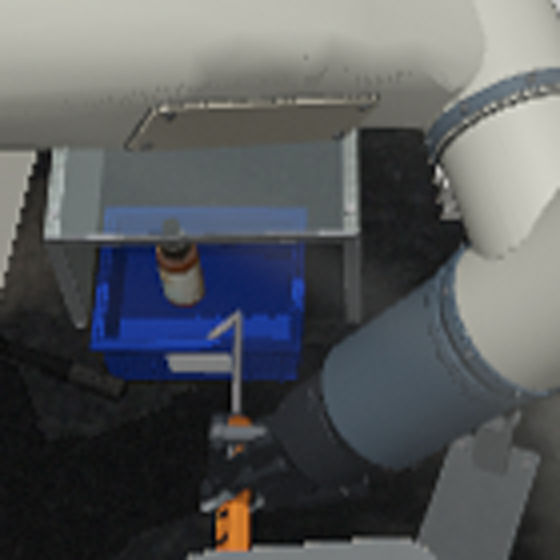

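View pics/top7.png

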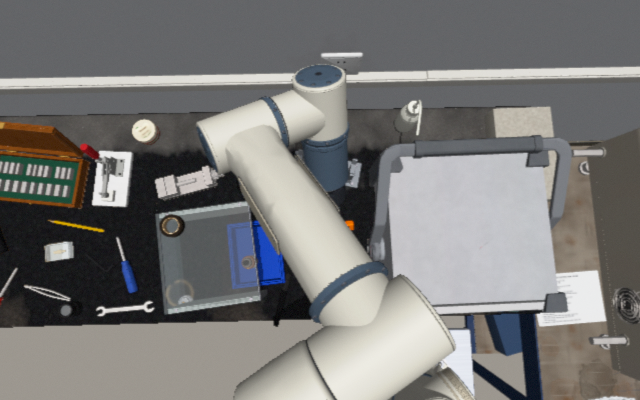

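Run:
```python
from h import *
from cell import *
np.set_printoptions(precision=3,suppress=True)
ms=cam("scene")
for p in [(220+93/4-.4,100+347/4-.4),(220+304/4-.4,100+341/4-.4)]:
    w=onz(ms,*p,.06); print(w,(w-CO)@CX,(w-CO)@CYv)
pp,qq=ins(-.152,.085); movel(pp,.03,qq); print(current_time(),current_ft_force())
pp,qq=ins(-.152,.22); movel(pp,.1,qq); print(current_time(),current_ft_force(),current_tcp_pos())
cv2.imwrite("pics/scene8.png",grab_frame("scene")[...,::-1])
im=cv2.imread("pics/scene8.png")
x0,y0=220,100;cv2.imwrite("pics/s8.png",cv2.resize(im[y0:y0+140,x0:x0+140],None,fx=4,fy=4,interpolation=cv2.INTER_CUBIC))
```

```text
[0.289 0.319 0.06 ] -0.0543549863365031 0.08841024735674934
[0.448 0.341 0.06 ] -0.05226331400661527 -0.07264336152464694
18.2333 [ 0.315  0.667 -0.312]
19.7333 [-0.097 -0.354 -1.843] [0.405 0.206 0.204]
```

View pics/s8.png

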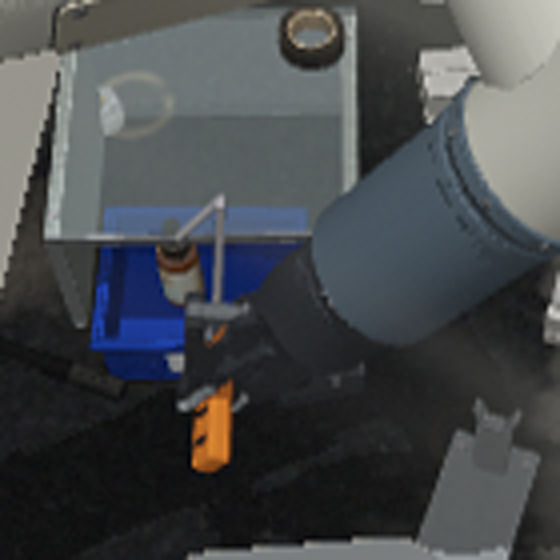

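Run:
```python
from h import *
from cell import *
np.set_printoptions(precision=3,suppress=True)
p,q=tool(HY,0,1,HC)
move_ptp(p+[0,0,.13],q); print(current_time(),current_tcp_pos(),p)
movel(p+[0,0,.05],.12,q); dwell(.1); print(current_time(),current_tcp_pos(),current_ft_force())
a=np.array(current_tcp_pos());Q=R.from_quat(current_tool_rot())
L=R.from_matrix(np.array([[-1,0,0],[0,1,0],[0,0,-1.]])); H=Q*L.inv(); hc=a-Q.apply([0,0,.019])
P=hc+H.apply([[.148,0,0],[.055,0,0],[-.055,0,0]]);
for n in("scene","top"):
    im=grab_frame(n)[...,::-1]; u=proj(cam(n),P);print(u)
    x0,y0=int(u[:,0].mean())-60,int(u[:,1].mean())-60
    c=cv2.resize(im[y0:y0+120,x0:x0+120],None,fx=5,fy=5,interpolation=cv2.INTER_CUBIC)
    for b in u: cv2.circle(c,(int((b[0]-x0+.5)*5),int((b[1]-y0+.5)*5)),4,(0,255,0),1)
    cv2.imwrite(f"pics/{n}9.png",c)
```

```text
20.475 [0.576 0.182 0.195] [0.578 0.182 0.066]
21.3917 [0.578 0.182 0.117] [ 0.241 -0.261 -1.109]
[[350.255 180.505]
 [340.773 208.214]
 [328.559 243.907]]
[[276.427 147.544]
 [314.396 155.09 ]
 [359.456 164.046]]
```

View pics/scene9.png

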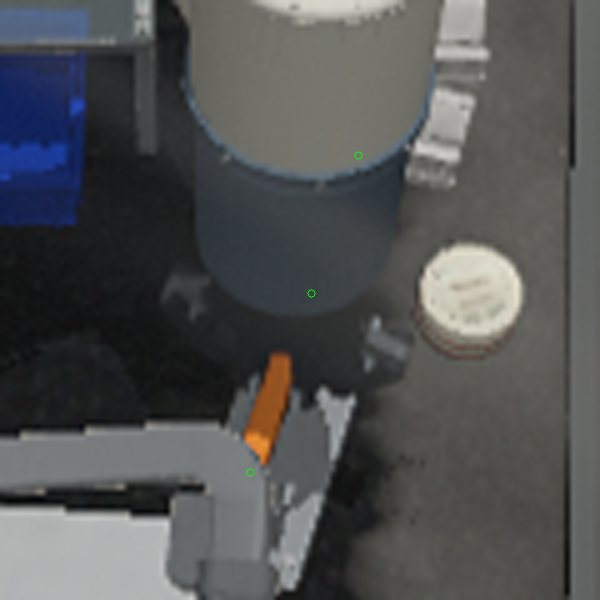

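View pics/top9.png

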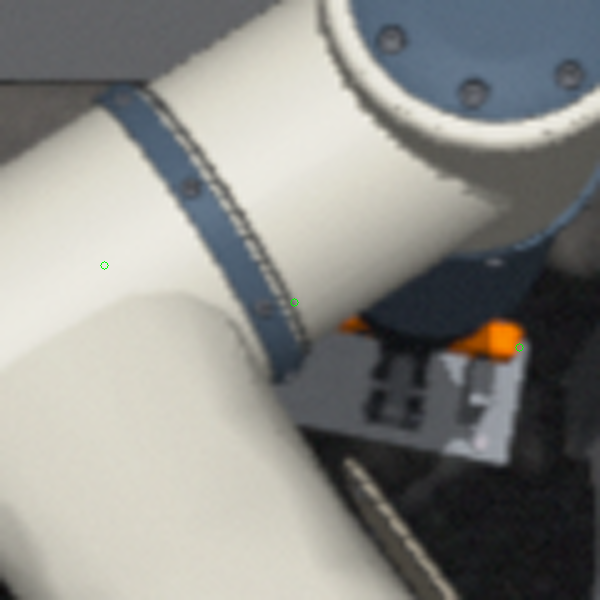

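Run:
```python
from h import *
from cell import *
np.set_printoptions(precision=3,suppress=True)
p,q=tool(HY,0,1,HC)
movel(p+[0,0,.015],.06,q); print(current_time(),current_ft_force(),current_wrist_torque())
movel(p+[0,0,.0005],.03,q); dwell(.15); print(current_time(),current_tcp_pos(),current_ft_force(),current_wrist_torque())
```

```text
22.225 [-0.327 -0.329 -1.28 ] [-0.063  0.014  0.023]
23.0083 [0.578 0.182 0.066] [-0.931 -0.479 -0.998] [-0.063  0.051 -0.006]
```

Run:
```python
from h import *
from cell import *
np.set_printoptions(precision=3,suppress=True)
p,q=tool(HY,0,1,HC)
open_gripper(); dwell(.2); print(current_time(),current_ft_force(),current_grip_width())
movel(p+[0,0,.12],.1,q)
movel(p+[0,0,.38],.25,q)
j=np.array(current_joint_positions()); j[0]=-.5; goto_joints(j)
dwell(.2);print(current_time(),current_tcp_pos())
for n in("scene","top"): cv2.imwrite(f"pics/{n}10.png",grab_frame(n)[...,::-1])
```

```text
23.8917 [ 0.007 -0.781 -0.128] 1.003257764724167
28.8833 [ 0.44  -0.416  0.445]
```

View pics/scene10.png

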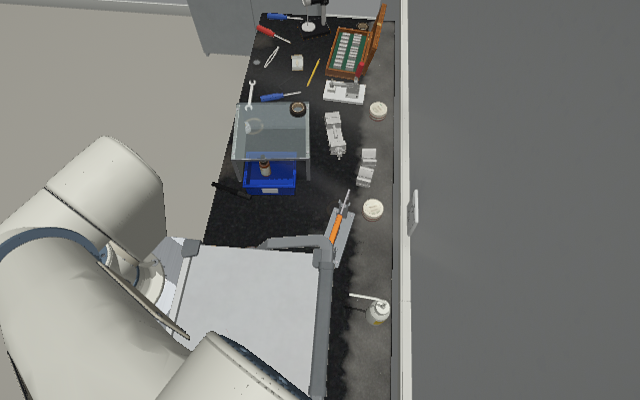

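View pics/top10.png

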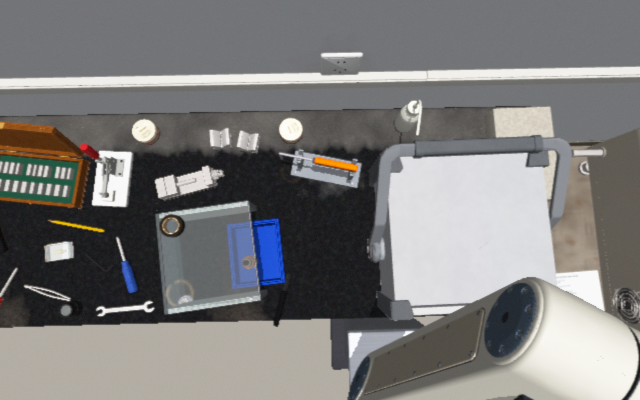

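Run:
```python
from h import *
np.set_printoptions(precision=3,suppress=True)
mt,ms=cam("top"),cam("scene")
def rect(f,m,lo,hi,x0,x1,y0,y1,z):
    h=cv2.cvtColor(cv2.imread(f),cv2.COLOR_BGR2HSV);k=np.zeros(h.shape[:2],np.uint8);k[y0:y1,x0:x1]=cv2.inRange(h,lo,hi)[y0:y1,x0:x1]
    cc=max(cv2.findContours(k,0,cv2.CHAIN_APPROX_NONE)[0],key=cv2.contourArea)
    return cv2.minAreaRect(np.float32([onz(m,*p[0],z)[:2]*1000 for p in cc]))
for f in("pics/top0.png","pics/top10.png"): print(rect(f,mt,(8,150,120),(22,255,255),240,380,140,190,.097))
b=rect("pics/top10.png",mt,(105,90,40),(125,255,255),200,300,205,310,.06);print(b)
for c in cv2.boxPoints(b)/1000: w=np.r_[c,.0]-CO; print(w@CX,w@CYv)
for n,x in(("top",(195,390,90,215)),("scene",(310,400,130,340))):
    d=cv2.absdiff(cv2.imread(f"pics/{n}0.png"),cv2.imread(f"pics/{n}10.png"))[x[2]:x[3],x[0]:x[1]].max(2); print(n,d.mean(),(d>40).sum(), np.argwhere(d>40)[:8]+[x[2],x[0]])
im=cv2.imread("pics/scene10.png");cv2.imwrite("pics/s10.png",cv2.resize(im[130:250,225:375],None,fx=5,fy=5,interpolation=cv2.INTER_CUBIC))
```

```text
((577.58251953125, 183.66775512695312), (108.7284927368164, 17.237302780151367), 77.93113708496094)
((577.0433349609375, 183.7958221435547), (108.65230560302734, 17.987943649291992), 76.77499389648438)
((364.647216796875, 356.44512939453125), (166.98605346679688, 71.47403717041016), 5.417303085327148)
0.011173213058873166 0.0911647497355309
-0.06027686771011873 0.09301414890907052
-0.06459767369276277 -0.07391602640424491
0.006852410656585925 -0.07576539599131017
top 5.370584615384615 64 [[157 319]
 [158 324]
 [160 334]
 [161 337]
 [161 338]
 [161 339]
 [162 342]
 [162 343]]
scene 2.4646031746031745 73 [[197 345]
 [200 344]
 [202 345]
 [208 343]
 [211 342]
 [217 336]
 [220 335]
 [222 340]]
```

View pics/s10.png

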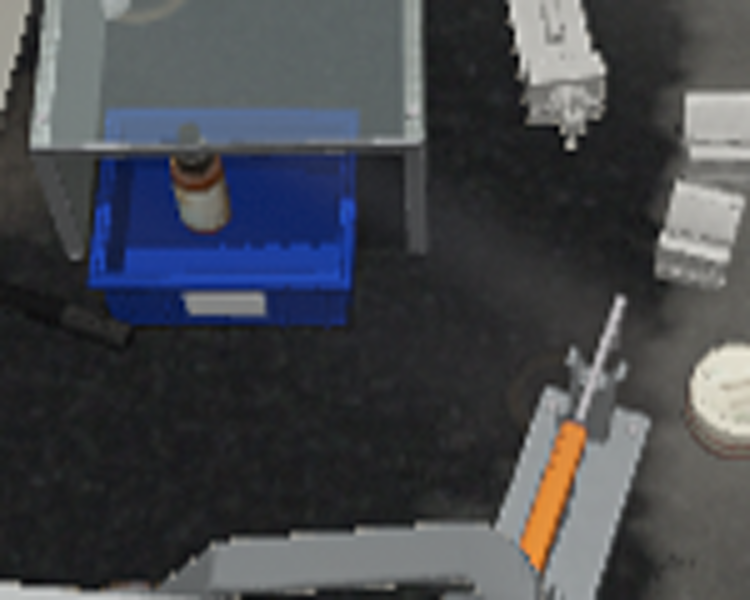

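Run:
```python
from cell import *
print(current_time(),max(abs(x) for x in current_dq())); sign_off()
```

```text
28.9833 0.004210741193726023
the job is handed in; nothing more can be done
```

I drew the tote out with the hook and put the hook back in its rest, then handed the job in at 29.0 s of the 54 s allowed. `sign_off` gives no verdict, so what follows rests on my own last checks.

I took the hook into the cubby rolled 38° about its rod, with no contact force on the way in. I lowered the prong behind the lip, pulled the tote straight out, and lifted the hook clear.

- **Tote:** The front rim is about 53 mm out of the cubby from its rim corners in the scene view. The final top-view blue mask gave 60–65 mm. I trust that figure less, because the mask may also have caught the front wall. The lip point is therefore about 43–55 mm out, inside the 20–70 mm limit either way. The tote is about 1 cm off the cubby's middle and turned only a degree or two.
- **Bottle:** It is standing upright in the tote in the final picture; I judged this by eye.
- **Hook:** It is seated within about 1 mm and 1.2° of where it started, from the top view of the handle.
- **Everything else:** Near the rest, V-blocks and wash bottle, the only differences from the first pictures that I looked at are on the hook itself. The gripper stayed clear of the tote and bottle in the pictures I took, and the arm is parked clear.

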